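# Rock a tight adapter plug out of its test socket

## Robot

A 7-joint arm with a two-finger parallel gripper is mounted at the origin on a cart in front of the work surface, level with it; the furniture and walls round the work are solid. World frame = base frame: x ahead of the robot, y to its left, z up, the work surface at z = 0. Lengths are in m, angles in degrees, forces in N, time in s.
With the tool pointing down it reaches from about 0.4 to 0.85 m from the base axis. Payload 4.5 kg.
Tool frame: the origin (TCP) lies where the fingers leave the gripper's body, on its centre line; the fingertips stand 64 mm ahead of it and the grasp point (between the pads) lies 45 mm ahead of it; z points along the fingers, y is the line along which they close (so a half turn about z gives the same grasp; the last joint's range is limited). The gripper opens to 88 mm and grips with 3 to 60 N. Pads are 18 mm wide; open, the fingers measure 123 mm over their backs; the gripper's body (75 mm by 187 mm) begins 45 mm behind the grasp point.
Start: joints at [-73.637, 39.483, -11.15, 89.685, 9.013, 51.709, -12.324], TCP at [0.156, 0.605, 0.303] pointing down, gripper open.
Joint ranges: [-172.22, 172.22], [-26.19, 119.32], [-84.43, 86.54], [7.71, 146.69], [-57.33, 237.33], [2.42, 119.75], [-152.13, 152.13]. Speed limits (degrees/s): [147.25, 147.25, 180, 180, 180, 180, 180].

## Interface

Orientations are given as a 3x3 rotation matrix whose columns are the frame's x, y, z axes.
In Python, from workcell import env gives the robot as it stands. The module is installed in compiled form; this text tells all that it offers.
- The arm moves only by the shell command python3 -m creep 'ROWS' [FORCE]. ROWS is a JSON object whose one key "rows" holds a list of rows, each an object with "hand": the closure, from -1 (fully open) to 1 (shut); "delta_pos": the shift along the world's x, y, z in cm, a list of three; "turn": the turn, a rotation vector about the world's x, y, z in degrees, a list of three. A call has 1 to 5 rows; each row shifts and turns the commanded pose from where the row before left it; what a row does not reach is not made up. A row lasts 1/10 s, in which the tool goes at most 50 mm and 8.59 degrees, less where a joint would pass 70% of its speed; a pose out of reach is approached as far as the arm can. A call is refused whole if a number of a shift passes 5 or a number of a turn 8.59, either way. A call with a gripper value outside its range is refused whole. The fingers move at their own pace and stop on an object; FORCE is the grip in N (left out, the last holds). Time passes only in rows, so rows that do not move let the fingers close. It gives the time, the measured TCP pose, the force, the opening and the grip force at its end, in the units of the state.
- env.observe(): the state, without advancing time (a new reading comes with each control period).
- env.read_camera(name): name is "scene" or "top"; returns a dict with "image" (420x560x3 uint8, blue, green, red), "intrinsics" (3x3 intrinsics, pixels), "R" (3x3) and "t" (3): a world point X has camera coordinates R X + t. Camera axes: x right, y down, z forward; pixel columns grow to the right and rows downward; lengths in m; the calibration is good to about 2 mm. A picture is of the moment at which its call begins. There is no depth.
- env.hand_in(): hands the job in; it is judged then, once.
The state is a dict: "time": time; "joints": joint angles; "joint_velocities": joint speeds; "effort": joint torques, N m; "eef_pos": TCP position; "orientation": TCP orientation; "force": force on the tool from outside, world axes, zero at the start; "moment": the same for the moment, N m; "gripper_width": finger opening in m; "finger_force": force on a finger pad.
Only numpy, scipy, OpenCV 4.12 (cv2) and the standard library are available. Lean on these libraries where they do the work, as an engineer would, in place of code of your own. Each camera call takes 0.05 s, during which the arm holds its last target. There are 200 camera calls.

## Task

The green adapter plug is stuck tight in its test socket, gripped by a stiff catch at each end. Take it by the black stem and work it loose by rocking it lengthwise: lever one end up until its catch gives way while the other end stays seated, let that end back down, then lever the other end up the same way. Once both ends are free, lift it straight up and finish still holding it in the gripper, level, just clear of the socket and over it; do not disturb the tin, the board and the tweezers lying around.

Things in the scene. Friction and masses are not known exactly. Their poses are not given: they have to be found in the camera images.
- plug: the adapter plug (0.2 kg): green body 24 (x) x 80 (y) x 20 high with bevelled ends, and on its top a black upright stem 18 (x) x 30 (y), from 22 to 70 above the underside, to be gripped across either width. Origin: centre of the underside; z up, y along its length.
- plug_grip (a point): point on the axis of the plug's black stem, 55 mm above its underside, where to grip
- plug_end_left (a point): lower edge of the plug's +y end, at (0, 40, 0) mm in the plug's frame
- plug_end_right (a point): lower edge of the plug's -y end, at (0, -40, 0) mm in the plug's frame
- socket: the test socket, fixed to the bench: aluminium base 60 (x) x 150 (y) x 10, a pocket rimmed by black walls 8 high (18 above the bench), and at each end a catch under a small bridge, top 35 above the bench. Origin: centre of its underside on the bench; y along its length, same direction as the seated plug's.
- socket_floor (a point): centre of the pocket's floor, 10 mm above the bench, axes as the socket's. The seated plug's underside rests on it. The pocket is 8 deep with 1 play at each end and 1.5 at each side, so the plug can tilt about 0.15 rad lengthwise in it, pivoting on the lower edge of the end that stays down
- catch_left (a joint): orange catch at the socket's +y end; metres it has slid outward, 0 (closed) to 0.011. Its roller overhangs the plug's bevelled shoulder; lifting that end of the plug by 8 mm drives it out 0.005 to 0.007 against about 6 N of dry friction, after which that end is free; it stays where it is pushed.
- catch_right (a joint): blue catch at the socket's -y end, same in every way. When one end of the plug is levered up, the catch of the seated end is pushed out a little (about 1 to 2.5 mm) too, but keeps hold
- solder_tin: bystander: small white tin, 43 mm across, 36 high; origin centre of underside
- small_board: bystander: small green circuit board, 50 x 70 x 10 mm; origin centre of underside
- tweezers: bystander: pale tweezers, 17 x 126 x 8 mm, lying flat; origin centre of underside
There are look-alikes about, which are no part of the job. Leave any pink look-alike of the plug alone.

How it is judged:
By the outcome, as a careful person would: the job done as asked, in the order asked, and still so for the second after the job is handed in, while the arm keeps its last pose, push and grip.
It also fails if it takes over 38 s, if anything falls off the work surface, if the arm or the gripper's body presses on something with over 40 N, if the wrist force passes 120 N, or if a joint passes its speed limit or range.

## Working session

There is one attempt and no reset: what is moved stays moved. The work goes in short steps, Python scripts to look and compute and a shell command to move; the robot and the scene stay as the last step left them, time stands still between calls to the robot, and variables do not carry over. Pictures are saved under pics/ and viewed, at most 10 in all, crops included, and the job is handed in when it is done.

```bash
mkdir -p pics
python3 - <<'E'
from workcell import env
import cv2,numpy as np
np.set_printoptions(precision=4,suppress=True)
s=env.observe();print(s['time'],s['eef_pos'],s['orientation'],s['force'],s['gripper_width'])
for n in('top','scene'):
    c=env.read_camera(n);cv2.imwrite(f'pics/{n}0.png',c['image']);print(n,c['intrinsics'],c['R'],c['t'])
E
```

```text
0.0 [0.1556 0.6048 0.3019] [[-0.9685  0.249  -0.0003]
 [ 0.249   0.9685 -0.0019]
 [-0.0002 -0.0019 -1.    ]] [0.5179 0.5666 0.8572] 0.08805071944227182
top [[487.9056   0.     273.3311]
 [  0.     487.9056 207.5679]
 [  0.       0.       1.    ]] [[-0.1619 -0.9868 -0.0068]
 [-0.9633  0.1595 -0.2157]
 [ 0.2139 -0.0284 -0.9764]] [0.0346 0.5191 0.8218]
scene [[448.1452   0.     275.6811]
 [  0.     448.1452 207.4793]
 [  0.       0.       1.    ]] [[ 0.566  -0.8241 -0.022 ]
 [-0.575  -0.3754 -0.727 ]
 [ 0.5908  0.4241 -0.6863]] [-0.3051  0.327   0.6232]
```

View pics/top0.png

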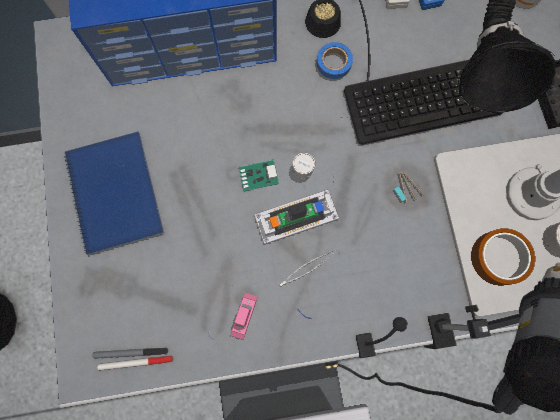

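View pics/scene0.png

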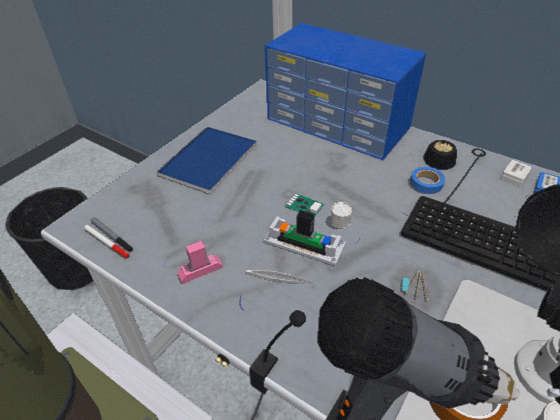

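Top view: the only green body with a black stem is the plug at about (297,216). It sits in the socket between the orange catch (275,222) and the blue catch (320,208). The candidates are this green one and the pink one at top (243,316), scene (198,262). The pink one is the look-alike, and the green board at (258,175) is a bystander. The tin is at (303,164) and the tweezers at (307,267). I'll confirm in a crop and measure.

```bash
cat > h.py <<'E'
from workcell import env
import cv2,numpy as np
np.set_printoptions(precision=4,suppress=True)
def ray(c,p):
    d=c['R'].T@np.linalg.inv(c['intrinsics'])@np.array([p[0],p[1],1.]);return -c['R'].T@c['t'],d
def onz(c,p,z):
    o,d=ray(c,p);return o+d*(z-o[2])/d[2]
def proj(c,X):
    q=c['intrinsics']@(c['R']@np.array(X)+c['t']);return q[:2]/q[2]
def two(c1,p1,c2,p2):
    A=[];b=[]
    for c,p in((c1,p1),(c2,p2)):
        o,d=ray(c,p);d=d/np.linalg.norm(d);P=np.eye(3)-np.outer(d,d);A.append(P);b.append(P@o)
    return np.linalg.lstsq(np.vstack(A),np.hstack(b),rcond=None)[0]
def cam(n):
    c=env.read_camera(n);return {k:np.array(v) for k,v in c.items()}
def blob(c,lo,hi,box):
    h=cv2.cvtColor(c['image'],cv2.COLOR_BGR2HSV);m=cv2.inRange(h,lo,hi);k=np.zeros_like(m);x0,y0,x1,y1=box;k[y0:y1,x0:x1]=m[y0:y1,x0:x1]
    n,l,st,ce=cv2.connectedComponentsWithStats(k);i=1+np.argmax(st[1:,4]);return ce[i],st[i],l==i
E
python3 - <<'E'
from h import *
t,s=cam('top'),cam('scene')
bt=(248,180,345,250);bs=(255,200,355,270)
for n,lo,hi in(('orange',(5,150,120),(20,255,255)),('blue',(105,130,80),(125,255,255)),('green',(45,120,40),(80,255,255))):
    a,sa,_=blob(t,lo,hi,bt);b,sb,_=blob(s,lo,hi,bs);X=two(t,a,s,b);print(n,a,sa,b,sb,X,proj(t,X)-a,proj(s,X)-b)
# white/alu outline of socket in top
h=cv2.cvtColor(t['image'],cv2.COLOR_BGR2HSV);print()
A=cv2.resize(t['image'][180:255,245:350],None,fx=5.3,fy=5.3,interpolation=cv2.INTER_CUBIC)[:, :400*2]
B=cv2.resize(s['image'][205:270,255:355],None,fx=3,fy=3,interpolation=cv2.INTER_CUBIC)
w=max(A.shape[1],B.shape[1]);f=lambda I:cv2.copyMakeBorder(I,0,0,0,w-I.shape[1],cv2.BORDER_CONSTANT)
cv2.imwrite('pics/crop1.png',np.vstack([f(A),f(B)]))
E
```

```text
orange [273.8169 221.4225] [270 216   9  12  71] [283.3214 226.8393] [280 223   9  10  56] [ 0.4978 -0.0475  0.0286] [-0.0778  0.1033] [ 0.1189 -0.0274]
blue [318.9571 206.1   ] [315 201   9  12  70] [326.0923 240.2308] [322 236   9  10  65] [ 0.5126 -0.135   0.0288] [-0.0764  0.0945] [ 0.1159 -0.0291]
green [260.9583 183.5   ] [248 180  30  10 120] [303.956  238.0346] [283 225  41  24 318] [ 0.6087 -0.0341 -0.1105] [-1.1767  1.5615] [ 1.7687 -0.4527]
```

View pics/crop1.png

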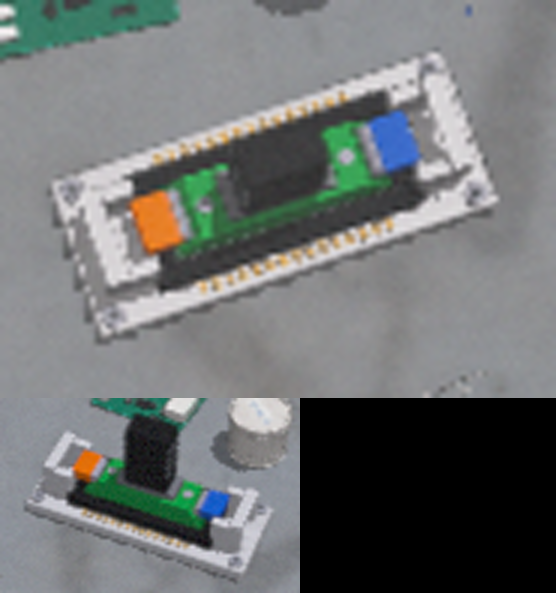

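The crop confirms it: green plug with black stem, orange catch on the left (+y) and blue on the right. Both catches triangulate to z≈0.029, which is plausible. I'll cross-check the centre using the socket base and the stem top.

Run:
```python
from h import *
t,s=cam('top'),cam('scene')
P=[np.array(p)/5.3+(245,180) for p in((432,55),(55,185),(108,330),(495,200))]
C=np.array([onz(t,p,.01) for p in P]);print(C,C.mean(0));
print('sides',[np.linalg.norm(C[i]-C[i-1]) for i in range(4)]); d=C[1]-C[0];e=C[2]-C[3];print('yaw',[np.degrees(np.arctan2(-v[0],v[1])) for v in(d,e)])
# stem: dark pixels
a,sa,m=blob(t,(0,0,0),(180,255,60),(285,195,310,225));print(a,sa)
a,sa,m=blob(s,(0,0,0),(180,255,60),(290,200,325,240));print(a,sa)
y=9.6*np.pi/180;R=np.array([[np.cos(y),-np.sin(y)],[np.sin(y),np.cos(y)]])
for n,c in(('top',t),('scene',s)):
    I=cv2.resize(c['image'],None,fx=1,fy=1)
    box=(265,190,330,240) if n=='top' else (275,195,340,260)
    I=cv2.resize(I[box[1]:box[3],box[0]:box[2]],None,fx=6,fy=6,interpolation=cv2.INTER_CUBIC)
    for z in(.032,.08):
        q=np.array([proj(c,[*(np.array([.505,-.0913])+R@np.array(v)),z]) for v in((.009,.015),(-.009,.015),(-.009,-.015),(.009,-.015))])
        q=((q-box[:2]+.5)*6).astype(int);cv2.polylines(I,[q],True,(0,255,255),1)
    cv2.imwrite(f'pics/st_{n}.png',I)
a,b=[cv2.imread(f'pics/st_{n}.png') for n in('top','scene')];h=max(a.shape[0],b.shape[0])
cv2.imwrite('pics/st.png',np.hstack([cv2.copyMakeBorder(i,0,h-i.shape[0],0,0,cv2.BORDER_CONSTANT) for i in(a,b)]))
```

```text
[[ 0.5446 -0.1574  0.01  ]
 [ 0.5195 -0.0158  0.01  ]
 [ 0.4649 -0.0262  0.01  ]
 [ 0.4885 -0.1696  0.01  ]] [ 0.5044 -0.0922  0.01  ]
sides [np.float64(0.057409033271899994), np.float64(0.14381573429092606), np.float64(0.055625195231147624), np.float64(0.14539840291484463)]
yaw [np.float64(10.04799982716106), np.float64(9.361185476318711)]
[297.9494 214.6456] [290 210  16  10  79]
[304.4918 223.1181] [296 210  18  27 364]
```

View pics/st.png

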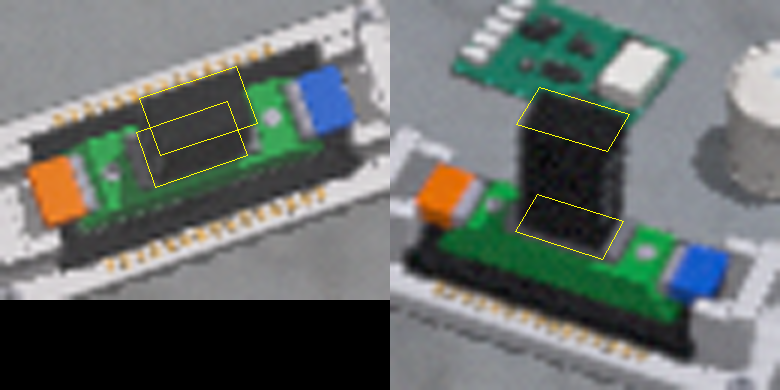

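The overlay fits the stem to about 1 mm in both views. Plug centre is (0.5048, -0.0918) with yaw 9.6°, so the grip TCP is at z=0.110, with the fingers closing along socket y after a +24° turn. Moving now.

```bash
python3 -m creep '{"rows":[{"hand":-1,"delta_pos":[2.4,-4.3,0],"turn":[0,0,3]},{"hand":-1,"delta_pos":[2.4,-4.3,0],"turn":[0,0,3]},{"hand":-1,"delta_pos":[2.4,-4.3,0],"turn":[0,0,3]},{"hand":-1,"delta_pos":[2.4,-4.3,0],"turn":[0,0,3]},{"hand":-1,"delta_pos":[2.4,-4.3,0],"turn":[0,0,3]}]}' 30
```

```text
time: 0.8
eef_pos: [0.2764, 0.3886, 0.3029]
orientation: [[-1.0, -0.012, 0.0], [-0.012, 1.0, 0.0], [-0.0, 0.0, -1.0]]
force: [0.5, 0.8, -0.0]
gripper_width: 0.0883
finger_force: 0.0
```

```bash
python3 -m creep '{"rows":[{"hand":-1,"delta_pos":[2.2,-4.4,0],"turn":[0,0,1.8]},{"hand":-1,"delta_pos":[2.2,-4.4,0],"turn":[0,0,1.8]},{"hand":-1,"delta_pos":[2.2,-4.4,0],"turn":[0,0,1.8]},{"hand":-1,"delta_pos":[2.2,-4.4,0],"turn":[0,0,1.8]},{"hand":-1,"delta_pos":[2.2,-4.4,0],"turn":[0,0,1.8]}]}'; python3 -m creep '{"rows":[{"hand":-1,"delta_pos":[2.2,-4.4,0],"turn":[0,0,0]},{"hand":-1,"delta_pos":[2.2,-4.4,0],"turn":[0,0,0]},{"hand":-1,"delta_pos":[2.2,-4.4,-1],"turn":[0,0,0]},{"hand":-1,"delta_pos":[2.2,-4.4,-1],"turn":[0,0,0]},{"hand":-1,"delta_pos":[2.2,-4.4,-1],"turn":[0,0,0]}]}'
```

```text
time: 1.3
eef_pos: [0.3865, 0.1685, 0.303]
orientation: [[-0.986, -0.168, 0.001], [-0.168, 0.986, 0.0], [-0.001, 0.0, -1.0]]
force: [1.7, -0.2, -0.1]
gripper_width: 0.0885
finger_force: 0.0
time: 1.8
eef_pos: [0.4962, -0.0513, 0.2727]
orientation: [[-0.986, -0.166, 0.001], [-0.166, 0.986, 0.0], [-0.001, -0.0, -1.0]]
force: [1.6, 1.3, 0.5]
gripper_width: 0.0882
finger_force: 0.0
```

```bash
python3 -m creep '{"rows":[{"hand":-1,"delta_pos":[0.45,-2,-3],"turn":[0,0,0]},{"hand":-1,"delta_pos":[0.4,-2.05,-3],"turn":[0,0,0]},{"hand":-1,"delta_pos":[0,0,-2.2],"turn":[0,0,0]},{"hand":-1,"delta_pos":[0,0,0],"turn":[0,0,0]}]}'
python3 - <<'E'
from h import *
t,s=cam('top'),cam('scene')
cv2.imwrite('pics/a.png',np.hstack([cv2.resize(t['image'][150:270,230:360],None,fx=3,fy=3),cv2.resize(s['image'][150:270,240:370],None,fx=3,fy=3)]))
o=env.observe();print(o['eef_pos'],o['orientation'],o['force'])
E
```

```text
time: 2.2
eef_pos: [0.5025, -0.0903, 0.1885]
orientation: [[-0.986, -0.165, -0.005], [-0.165, 0.986, 0.0], [0.005, 0.001, -1.0]]
force: [-0.0, 0.5, 0.5]
gripper_width: 0.0879
finger_force: 0.0
[ 0.5041 -0.0891  0.1912] [[-0.9859 -0.1671 -0.0002]
 [-0.1671  0.9859  0.0005]
 [ 0.0001  0.0005 -1.    ]] [-0.1514 -0.1527 -0.0366]
```

View pics/a.png

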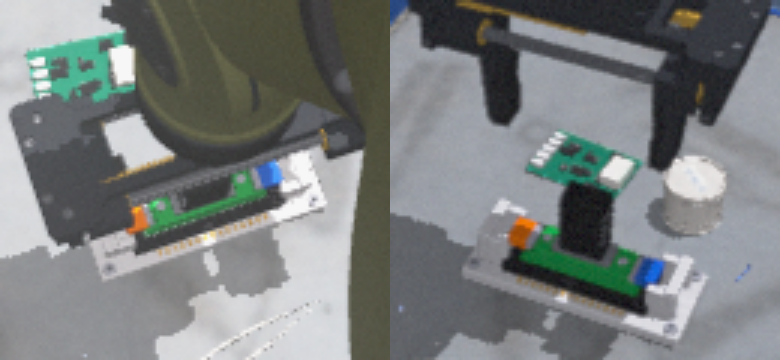

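The picture shows the fingers straddling the stem along its length, above the tin, with nothing in the way. Descending.

```bash
python3 -m creep '{"rows":[{"hand":-1,"delta_pos":[0,0,-3],"turn":[0,0,0]},{"hand":-1,"delta_pos":[0,0,-3],"turn":[0,0,0]},{"hand":-1,"delta_pos":[0,0,-2.1],"turn":[0,0,0]},{"hand":-1,"delta_pos":[0,0,0],"turn":[0,0,0]},{"hand":-1,"delta_pos":[0,0,0],"turn":[0,0,0]}]}'
python3 - <<'E'
from h import *
for i in range(3): cam('top');o=env.observe();print(o['time'],o['eef_pos'],o['orientation'],o['force'])
E
```

```text
time: 2.8
eef_pos: [0.5048, -0.089, 0.1111]
orientation: [[-0.986, -0.167, 0.002], [-0.167, 0.986, 0.0], [-0.002, -0.0, -1.0]]
force: [0.7, 0.3, 0.4]
gripper_width: 0.088
finger_force: 0.0
2.85 [ 0.505  -0.0893  0.1115] [[-0.986  -0.1669  0.0027]
 [-0.1669  0.986   0.0002]
 [-0.0026 -0.0003 -1.    ]] [-0.4506 -0.6742  0.4148]
2.9 [ 0.505  -0.0894  0.1116] [[-0.986  -0.1666  0.003 ]
 [-0.1666  0.986   0.0001]
 [-0.0029 -0.0004 -1.    ]] [-1.3158 -0.3764 -0.5218]
2.95 [ 0.5049 -0.0896  0.1115] [[-0.9861 -0.1663  0.003 ]
 [-0.1663  0.9861  0.0001]
 [-0.0029 -0.0004 -1.    ]] [-0.0499 -0.2164  0.8573]
```

```bash
python3 -m creep '{"rows":[{"hand":-1,"delta_pos":[0,-0.23,-0.1],"turn":[0,0,0]},{"hand":0,"delta_pos":[0,0,0],"turn":[0,0,0]},{"hand":0,"delta_pos":[0,0,0],"turn":[0,0,0]},{"hand":1,"delta_pos":[0,0,0],"turn":[0,0,0]},{"hand":1,"delta_pos":[0,0,0],"turn":[0,0,0]}]}' 20; python3 -m creep '{"rows":[{"hand":1,"delta_pos":[0,0,0],"turn":[0,0,0]},{"hand":1,"delta_pos":[0,0,0],"turn":[0,0,0]},{"hand":1,"delta_pos":[0,0,0],"turn":[0,0,0]},{"hand":1,"delta_pos":[0,0,0],"turn":[0,0,0]}]}' 55
```

```text
time: 3.45
eef_pos: [0.5039, -0.0919, 0.1089]
orientation: [[-0.986, -0.166, -0.0], [-0.166, 0.986, 0.0], [0.0, 0.0, -1.0]]
force: [0.2, -0.4, -0.2]
gripper_width: 0.0581
finger_force: 0.0
time: 3.85
eef_pos: [0.5041, -0.0929, 0.1089]
orientation: [[-0.986, -0.165, 0.0], [-0.165, 0.986, -0.001], [0.0, -0.001, -1.0]]
force: [0.8, -3.4, 0.8]
gripper_width: 0.0295
finger_force: 55.0
```

The grip is firm: width 29.5 mm, 55 N. Now I'll lever the +y (orange) end up, pivoting on the −y lower edge, at 1° per row.

```bash
python3 -m creep '{"rows":[{"hand":1,"delta_pos":[0.03,-0.173,0.068],"turn":[0.986,0.167,0]},{"hand":1,"delta_pos":[0.03,-0.174,0.065],"turn":[0.986,0.167,0]},{"hand":1,"delta_pos":[0.03,-0.175,0.062],"turn":[0.986,0.167,0]}]}'; python3 -m creep '{"rows":[{"hand":1,"delta_pos":[0.03,-0.176,0.059],"turn":[0.986,0.167,0]},{"hand":1,"delta_pos":[0.03,-0.177,0.056],"turn":[0.986,0.167,0]},{"hand":1,"delta_pos":[0,0,0],"turn":[0,0,0]},{"hand":1,"delta_pos":[0,0,0],"turn":[0,0,0]}]}'
cat >> h.py <<'E'
C=np.array([.5048,-.0918]);y=9.6*np.pi/180
def catches():
    t,s=cam('top'),cam('scene');X={}
    for n,lo,hi in(('orange',(5,150,100),(20,255,255)),('blue',(105,130,70),(125,255,255))):
        try:
            b,sb,_=blob(s,lo,hi,(255,195,355,270));
            X=onz(s,b,.0287);d=X[:2]-C;print(n,b,sb[4],'along',1e3*(d@[-np.sin(y),np.cos(y)]))
        except Exception as e: print(n,e)
    o=env.observe();R=np.array(o['orientation']);p=o['eef_pos'];z=R[:,2];g=np.array(p)+z*.1
    d=g[:2]-C;print(o['time'],p,'pitch',np.degrees(np.arcsin(z@[-np.sin(y),np.cos(y),0])),'roll',np.degrees(np.arcsin(z@[np.cos(y),np.sin(y),0])),'under',1e3*(d@[-np.sin(y),np.cos(y)]),g[2],o['force'],o['moment'],o['gripper_width'],o['finger_force'])
    return t,s
E
python3 -c "from h import *;catches()"
```

```text
time: 4.15
eef_pos: [0.5048, -0.0977, 0.1104]
orientation: [[-0.986, -0.166, -0.01], [-0.166, 0.985, 0.053], [0.001, 0.054, -0.999]]
force: [2.0, -0.6, -12.5]
gripper_width: 0.0297
finger_force: 55.3
time: 4.55
eef_pos: [0.5054, -0.1013, 0.112]
orientation: [[-0.986, -0.164, -0.014], [-0.165, 0.983, 0.086], [0.0, 0.087, -0.996]]
force: [1.3, -1.4, -9.1]
gripper_width: 0.0292
finger_force: 55.0
orange [280.9216 225.9216] 51 along 50.299325645822364
blue [326.381  240.5556] 63 along -44.52830174911083
4.65 [ 0.5053 -0.1011  0.112 ] pitch 4.969574191590932 roll -0.01491669715143029 under -0.615043958491665 0.012382179341374838 [ 2.1951 -2.3544 -9.4681] [-0.9288 -0.3606 -0.0711] 0.02971908340528175 55.002262964844704
```

```bash
python3 -m creep '{"rows":[{"hand":1,"delta_pos":[0.03,-0.178,0.053],"turn":[0.986,0.167,0]},{"hand":1,"delta_pos":[0.025,-0.143,0.04],"turn":[0.789,0.133,0]},{"hand":1,"delta_pos":[0,0,0],"turn":[0,0,0]},{"hand":1,"delta_pos":[0,0,0],"turn":[0,0,0]}]}'
python3 - <<'E'
from h import *
t,s=catches()
cv2.imwrite('pics/b.png',cv2.resize(s['image'][190:270,250:360],None,fx=6,fy=6,interpolation=cv2.INTER_CUBIC))
E
```

```text
time: 5.05
eef_pos: [0.5058, -0.1038, 0.113]
orientation: [[-0.986, -0.165, -0.02], [-0.166, 0.979, 0.117], [0.0, 0.119, -0.993]]
force: [0.3, -0.9, -5.3]
gripper_width: 0.0294
finger_force: 55.0
orange [280.4167 225.6875] 48 along 51.47228208994621
blue [326.3226 240.4194] 62 along -44.306921876147506
5.15 [ 0.5058 -0.1038  0.113 ] pitch 6.811723537340043 roll -0.01778856654222919 under -0.14575437338461503 0.01372811663737987 [ 0.2248 -1.5043 -5.2852] [-0.5254  0.0021 -0.0568] 0.029497222387769327 54.996321983635426
```

View pics/b.png

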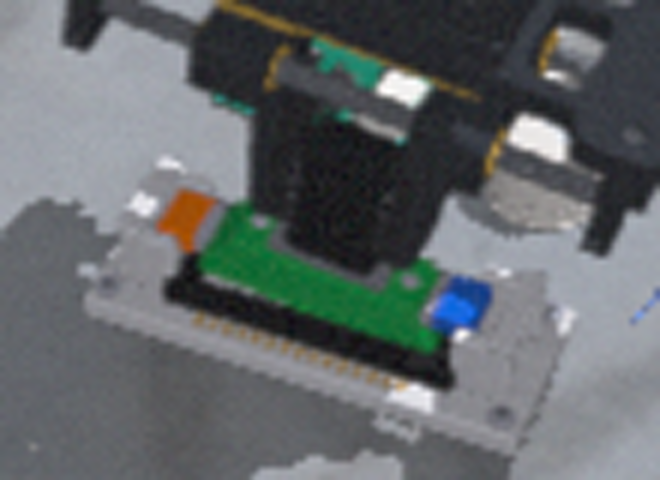

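The picture shows the orange end raised and the orange catch slid out by about 6–7 mm, with the blue end still seated. Lift force fell from 12.5 N to 5 N, so the left end is free. Letting it back down.

```bash
python3 -m creep '{"rows":[{"hand":1,"delta_pos":[-0.025,0.143,-0.04],"turn":[-0.789,-0.133,0]},{"hand":1,"delta_pos":[-0.03,0.178,-0.053],"turn":[-0.986,-0.167,0]},{"hand":1,"delta_pos":[-0.03,0.177,-0.056],"turn":[-0.986,-0.167,0]},{"hand":1,"delta_pos":[-0.03,0.176,-0.059],"turn":[-0.986,-0.167,0]}]}'; python3 -m creep '{"rows":[{"hand":1,"delta_pos":[-0.03,0.175,-0.062],"turn":[-0.986,-0.167,0]},{"hand":1,"delta_pos":[-0.03,0.174,-0.065],"turn":[-0.986,-0.167,0]},{"hand":1,"delta_pos":[-0.03,0.173,-0.068],"turn":[-0.986,-0.167,0]},{"hand":1,"delta_pos":[0,0,0],"turn":[0,0,0]},{"hand":1,"delta_pos":[0,0,0],"turn":[0,0,0]}]}'; python3 -c "from h import *;catches()"
```

```text
time: 5.55
eef_pos: [0.5052, -0.0968, 0.1111]
orientation: [[-0.986, -0.167, -0.008], [-0.167, 0.985, 0.05], [-0.001, 0.051, -0.999]]
force: [1.1, -2.0, -2.1]
gripper_width: 0.0297
finger_force: 55.0
time: 6.05
eef_pos: [0.5041, -0.0919, 0.109]
orientation: [[-0.986, -0.167, 0.0], [-0.167, 0.986, -0.001], [-0.0, -0.001, -1.0]]
force: [1.4, -3.0, -0.6]
gripper_width: 0.0295
finger_force: 55.0
orange [280.4167 225.6875] 48 along 51.47228208994621
blue [326.4219 240.6094] 64 along -44.64660310955167
6.15 [ 0.5041 -0.092   0.1089] pitch 0.00556044201701115 roll 0.01884590400509225 under -0.038850740526680985 0.008896706517727476 [-0.3519 -2.7407  0.3989] [-0.4443 -0.1192  0.0056] 0.029241763521008754 54.99778691679239
```

Orange stays about 7 mm out with the plug reseated level. Now the −y (blue) end, mirrored, pivoting on the +y edge.

```bash
python3 -m creep '{"rows":[{"hand":1,"delta_pos":[-0.03,0.173,0.05],"turn":[-0.986,-0.167,0]},{"hand":1,"delta_pos":[-0.03,0.174,0.065],"turn":[-0.986,-0.167,0]},{"hand":1,"delta_pos":[-0.03,0.175,0.062],"turn":[-0.986,-0.167,0]}]}'; python3 -m creep '{"rows":[{"hand":1,"delta_pos":[-0.03,0.176,0.059],"turn":[-0.986,-0.167,0]},{"hand":1,"delta_pos":[-0.03,0.177,0.056],"turn":[-0.986,-0.167,0]},{"hand":1,"delta_pos":[0,0,0],"turn":[0,0,0]},{"hand":1,"delta_pos":[0,0,0],"turn":[0,0,0]}]}'; python3 -c "from h import *;catches()"
```

```text
time: 6.45
eef_pos: [0.5031, -0.0872, 0.1105]
orientation: [[-0.986, -0.165, 0.009], [-0.165, 0.985, -0.053], [-0.0, -0.054, -0.999]]
force: [1.6, -6.3, -4.0]
gripper_width: 0.0294
finger_force: 55.2
time: 6.85
eef_pos: [0.5026, -0.0836, 0.112]
orientation: [[-0.986, -0.166, 0.015], [-0.167, 0.982, -0.088], [0.0, -0.089, -0.996]]
force: [1.2, -3.5, 0.5]
gripper_width: 0.0293
finger_force: 55.0
orange [280.3191 225.7447] 47 along 51.5828133783201
blue [328.375 240.875] 64 along -48.25414703765062
6.95 [ 0.5026 -0.0836  0.112 ] pitch -5.0871829999290314 roll 0.009410647684567853 under -0.45675533753935754 0.012391440171281451 [ 0.5775 -4.5046  1.0056] [-0.9302 -0.2731  0.0702] 0.029464858608307665 54.99962931498885
```

```bash
python3 -m creep '{"rows":[{"hand":1,"delta_pos":[-0.03,0.178,0.053],"turn":[-0.986,-0.167,0]},{"hand":1,"delta_pos":[-0.03,0.178,0.05],"turn":[-0.986,-0.167,0]},{"hand":1,"delta_pos":[0,0,0],"turn":[0,0,0]},{"hand":1,"delta_pos":[0,0,0],"turn":[0,0,0]}]}'
python3 - <<'E'
from h import *
t,s=catches()
cv2.imwrite('pics/c.png',cv2.resize(s['image'][190:270,250:360],None,fx=6,fy=6,interpolation=cv2.INTER_CUBIC))
E
```

```text
time: 7.35
eef_pos: [0.502, -0.0802, 0.1131]
orientation: [[-0.986, -0.165, 0.021], [-0.166, 0.979, -0.123], [0.0, -0.124, -0.992]]
force: [1.0, -5.8, 0.9]
gripper_width: 0.0294
finger_force: 55.0
orange [280.3191 225.7447] 47 along 51.5828133783201
blue [328.6667 240.7333] 60 along -48.633880993651225
7.45 [ 0.5019 -0.0802  0.1131] pitch -7.129562066865468 roll -0.0069398111196390345 under -0.5244557337564718 0.013849003717750774 [ 1.9874 -5.6905  2.6086] [-1.2265 -0.3469  0.0365] 0.02981309396888391 55.01804731786251
```

View pics/c.png

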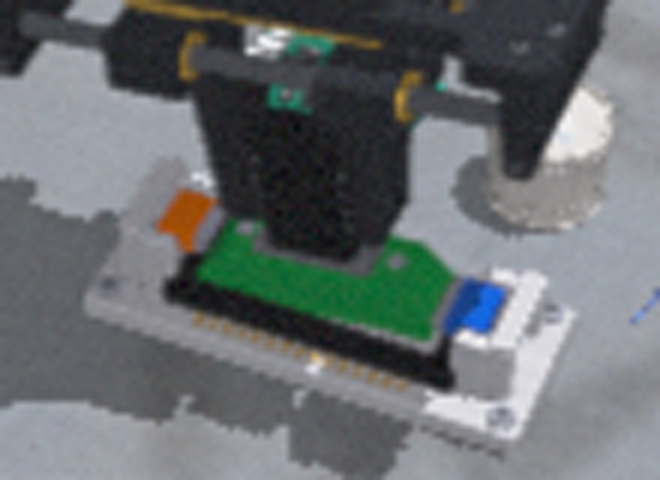

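The blue end is visibly raised and the orange end is down. The blue centroid moved only about 4 mm, but the bridge partly hides it. I'll measure its inner edge before trusting that.

Run:
```python
from h import *
s=cam('scene');t=cam('top');u=np.array([-np.sin(y),np.cos(y)])
def edges(img,lo,hi):
    c=dict(s);c['image']=img;_,sb,m=blob(c,lo,hi,(255,195,355,270))
    ys,xs=np.nonzero(m);a=[ (onz(s,(x,yy),.032)[:2]-C)@u*1e3 for x,yy in zip(xs,ys)];return np.percentile(a,[3,10,50,90,97]),len(xs)
for n,lo,hi in(('orange',(5,150,80),(20,255,255)),('blue',(105,120,60),(125,255,255))):
    for k,im in(('init',cv2.imread('pics/scene0.png')),('now',s['image'])): print(n,k,*edges(im,lo,hi))
```

```text
orange init [37.9293 38.5904 43.2393 48.3682 49.5243] 56
orange now [44.4097 45.4826 50.2953 55.1067 56.1596] 47
blue init [-51.1888 -50.28   -44.3024 -39.1322 -38.1942] 67
blue now [-56.2903 -54.5835 -49.3989 -44.3024 -43.4115] 61
```

Orange is about 6.7 mm out and blue about 5.2 mm, at the low end of the stated range. I'll lever a further 0.9° for margin.

```bash
python3 -m creep '{"rows":[{"hand":1,"delta_pos":[-0.024,0.14,0.05],"turn":[-0.888,-0.15,0]},{"hand":1,"delta_pos":[0,0,0.01],"turn":[0,0,0]},{"hand":1,"delta_pos":[0,0,0],"turn":[0,0,0]}]}'; python3 -c "from h import *;catches()"
```

```text
time: 7.85
eef_pos: [0.5016, -0.0788, 0.1136]
orientation: [[-0.986, -0.164, 0.023], [-0.166, 0.976, -0.138], [0.0, -0.14, -0.99]]
force: [2.4, -6.4, 1.0]
gripper_width: 0.0295
finger_force: 55.0
orange [280.4167 225.6875] 48 along 51.47228208994621
blue [328.7119 240.678 ] 59 along -48.663518495460565
7.95 [ 0.5016 -0.0788  0.1136] pitch -8.04451610863451 roll -0.021053092037619056 under -0.6188571904590644 0.014586789676647102 [ 1.5005 -6.3527  0.0773] [-1.2658 -0.4563 -0.0063] 0.029637918131874923 55.01644738018513
```

Blue has stopped moving, so its roller is past the shoulder. Letting that end down.

```bash
python3 -m creep '{"rows":[{"hand":1,"delta_pos":[0.03,-0.18,-0.05],"turn":[-0.0,0,0]},{"hand":1,"delta_pos":[0.03,-0.18,-0.053],"turn":[1.7,0.288,0]},{"hand":1,"delta_pos":[0.03,-0.178,-0.056],"turn":[1.25,0.211,0]},{"hand":1,"delta_pos":[0.03,-0.177,-0.056],"turn":[0.986,0.167,0]}]}'; python3 -m creep '{"rows":[{"hand":1,"delta_pos":[0.03,-0.176,-0.059],"turn":[0.986,0.167,0]},{"hand":1,"delta_pos":[0.03,-0.175,-0.062],"turn":[0.986,0.167,0]},{"hand":1,"delta_pos":[0.03,-0.174,-0.06],"turn":[0.986,0.167,0]},{"hand":1,"delta_pos":[0.025,-0.173,-0.044],"turn":[1.038,0.178,0]},{"hand":1,"delta_pos":[0,0,0],"turn":[0,0,0]}]}'; python3 -c "from h import *;catches()"
```

```text
time: 8.35
eef_pos: [0.5028, -0.0857, 0.1113]
orientation: [[-0.986, -0.166, 0.011], [-0.166, 0.984, -0.068], [0.0, -0.069, -0.998]]
force: [0.4, -3.8, 2.1]
gripper_width: 0.0293
finger_force: 55.0
time: 8.85
eef_pos: [0.5039, -0.0923, 0.1089]
orientation: [[-0.986, -0.166, -0.0], [-0.166, 0.986, 0.004], [-0.0, 0.004, -1.0]]
force: [1.1, -2.7, 1.6]
gripper_width: 0.0296
finger_force: 55.0
orange [280.3191 225.7447] 47 along 51.5828133783201
blue [328.4667 240.9333] 60 along -48.46346014986885
8.95 [ 0.5039 -0.0922  0.1089] pitch 0.16560051794500766 roll 0.0011959417541356513 under 0.021196442454183635 0.008881919528198431 [ 1.3279 -4.8449  0.2141] [-0.9007 -0.224  -0.0432] 0.029388597979999265 55.00203067436814
```

```bash
python3 -m creep '{"rows":[{"hand":1,"delta_pos":[0,-0.02,0.1],"turn":[-0.16,-0.028,0]},{"hand":1,"delta_pos":[0,0,0.1],"turn":[0,0,0]},{"hand":1,"delta_pos":[0,0,0.1],"turn":[0,0,0]},{"hand":1,"delta_pos":[0,0,0.1],"turn":[0,0,0]},{"hand":1,"delta_pos":[0,0,0],"turn":[0,0,0]}]}'; python3 -c "from h import *;catches()"
```

```text
time: 9.45
eef_pos: [0.5036, -0.0921, 0.113]
orientation: [[-0.986, -0.167, -0.001], [-0.167, 0.986, 0.0], [0.001, 0.0, -1.0]]
force: [0.6, -1.6, -2.4]
gripper_width: 0.0295
finger_force: 55.0
orange [280.4167 225.6875] 48 along 51.47228208994621
blue [328.5645 240.9839] 62 along -48.67657576546254
9.55 [ 0.5036 -0.0921  0.113 ] pitch 0.02097045871910273 roll -0.02931731538048338 under -0.07477409548654756 0.013042522559149783 [-0.6408  0.058  -2.1723] [-0.2501  0.0897  0.0366] 0.02951946547887111 54.99953666701913
```

The plug lifts carrying only its own weight (2 N), and the catches are unmoved. Continuing straight up.

```bash
python3 -m creep '{"rows":[{"hand":1,"delta_pos":[0,0,0.3],"turn":[0,0,0]},{"hand":1,"delta_pos":[0,0,0.4],"turn":[0,0,0]},{"hand":1,"delta_pos":[0,0,0.6],"turn":[0,0,0]},{"hand":1,"delta_pos":[0,0,0.6],"turn":[0,0,0]},{"hand":1,"delta_pos":[0,0,0.6],"turn":[0,0,0]}]}'; python3 -m creep '{"rows":[{"hand":1,"delta_pos":[0,0,0.4],"turn":[0,0,0]},{"hand":1,"delta_pos":[0,0,0],"turn":[0,0,0]},{"hand":1,"delta_pos":[0,0,0],"turn":[0,0,0]},{"hand":1,"delta_pos":[0,0,0],"turn":[0,0,0]}]}'
python3 - <<'E'
from h import *
t,s=catches()
cv2.imwrite('pics/d.png',np.hstack([cv2.resize(t['image'][150:290,230:360],None,fx=3,fy=3),cv2.resize(s['image'][160:300,230:360],None,fx=3,fy=3)]))
E
```

```text
time: 10.05
eef_pos: [0.5044, -0.0923, 0.1391]
orientation: [[-0.986, -0.167, 0.001], [-0.167, 0.986, 0.0], [-0.001, -0.0, -1.0]]
force: [0.5, -0.4, -2.4]
gripper_width: 0.0294
finger_force: 55.0
time: 10.45
eef_pos: [0.5038, -0.0926, 0.1419]
orientation: [[-0.986, -0.166, -0.0], [-0.166, 0.986, -0.0], [0.0, -0.0, -1.0]]
force: [0.5, -0.2, -2.3]
gripper_width: 0.0298
finger_force: 55.0
orange [279.3902 225.3659] 41 along 53.68502928649297
blue [328.7458 240.9492] 59 along -48.95912179117658
10.55 [ 0.5038 -0.0926  0.1418] pitch -0.008833535454290335 roll -0.03248229165797241 under -0.5967130819830634 0.04178246334482505 [ 0.5612 -0.2491 -1.5352] [ 0.0318 -0.0205  0.0304] 0.02979615226345651 54.99764258041978
```

View pics/d.png

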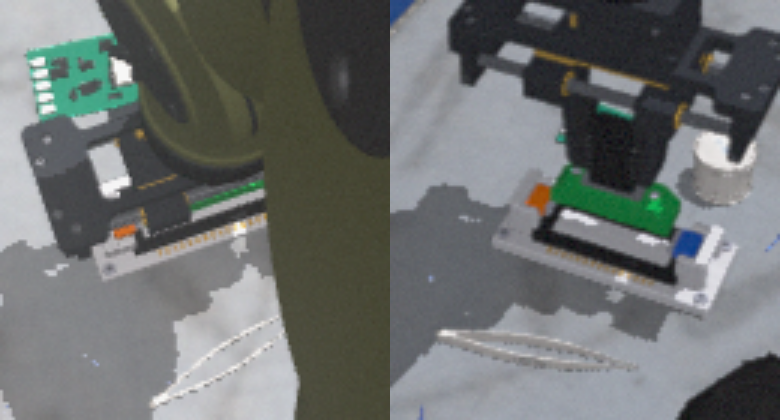

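The plug hangs level over the empty pocket with its underside about 43 mm up, clear of the 35 mm bridges. The tin, board and tweezers are undisturbed. Handing in.

```bash
python3 -c "from workcell import env;print(env.hand_in())"
```

```text
the job is handed in; nothing more can be done
None
```

The plug was rocked free (orange catch first, then blue) and lifted straight up; I handed the job in at about 10.6 s with it held level over the socket, about 8 mm above the bridges, and the tin, board and tweezers undisturbed.

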